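Put the lens brush and lens paddle away in the foam tray

TASK

Lay the wooden brush and the blue lens on its paddle flat in their own matching pockets of the foam tray, setting each down gently rather than dropping it. Then swing the tray's red-tabbed retaining lever fully down over both handles, and leave the other things on the bench undisturbed.

Things in the scene. Friction and masses are not known exactly. Their poses are not given: they have to be found in the camera images.
- tray: Fixed foam tray, 217 x 180 mm, grey foam top 20 mm and black rim 21 mm above the bench, yellow pocket floors at 6 mm. Origin on the bench; foam spans x -100 to +105 mm. x runs along the pockets from handle end to head end, z up. Brush pocket along y = +42 mm, lens pocket along y = -42 mm. A grey hinge block at the handle end (to x = -133, 42 mm high) carries the lever.
- brush_pocket (a point): Point on the brush pocket's floor where the brush's origin belongs; axes as the tray. Pocket: handle groove 22 mm wide, x -90 to +25, then head recess 42 mm wide, x 25 to 86 mm. A finger cut-out, floor-deep, spans x -22 to +22, y -38 to +38 mm about this point, so that fingers fit beside the handle.
- brush_pocket_head (a point): Point on the floor of the brush pocket's head recess, 65 mm in +x from point brush_pocket, where the point brush_head belongs.
- lens_pocket (a point): Point on the yellow floor of the lens pocket where the paddle's origin belongs; axes as the tray. The pocket: handle groove 20 mm wide from x = -90 to +24, then a round recess of 72 mm diameter centred at x = +60 mm. Finger cut-out as for the brush pocket.
- lens_pocket_head (a point): Centre of the round recess's floor, 60 mm in +x from point lens_pocket, where the point lens_center belongs.
- brush: Loose flat brush, 165 mm long, about 70 g. Wooden handle 16 mm wide, 18 high, x -85 to +30 mm; steel ferrule 30 wide, 16 high, to x = 50; pale bristle head 36 wide, 14 high, to x = 80. Origin on the flat underside below the grip point of the handle; x points to the bristles, z up.
- brush_head (a point): Underside of the brush's bristle head, 65 mm in +x from the brush origin.
- lens_paddle: Loose lens paddle, 177 mm long, about 110 g. Aluminium handle 14 mm wide, 16 high, x -85 to +33 mm; grey round lens cell, 64 mm diameter, 12 high, centred at x = 60, its blue domed lens reaching 17 mm. Origin on the flat underside below the grip point of the handle; x points to the lens, z up.
- lens_center (a point): Underside of the lens cell at its centre, 60 mm in +x from the paddle origin.
- lever (a joint): Retaining lever's angle: 0 = fully down over the handles, 1.57 = upright, 2.0 = limit, leaning away from the tray. Stays where left. Turns about the tray's y axis. Aluminium arm; steel crossbar (8 mm thick, 116 mm long, across) 60 mm from the hinge; red tab 22 mm wide, 8 thick, 64 to 110 mm from the hinge. Down, it points along tray +x, centre line 31 mm above the bench.
- lever_hinge (a point): Point on the lever's hinge axis, 31 mm above the bench, at x = -112 mm, y = 0 of the tray; axes as the tray.
- lever_tab (a point): Centre of the red tab, 90 mm from the hinge; it moves with the lever.
- jar: Bystander: glass jar with a white cap, 60 mm across, 65 mm high; origin at its underside.
- tub: Bystander: black round lidded tub, 74 mm across, 42 mm high; origin at its underside.
- flask: Bystander: white bottle with a blue cap, 60 mm across, 110 mm high; origin at its underside.
Not all that is in view belongs to the job. Of the things shaped like the lens_paddle, the aluminium one is meant. There is more than one size of the brush; the one meant has the size given above.

How it is judged:
On the way, in this order (a step that is already met when the one before it is completed fails the run):
1. brush and lens paddle both lie flat in their own pockets, let go, while the lever is still up (horizontal distance between brush and brush_pocket below 0.008 m and horizontal distance between brush_head and brush_pocket_head below 0.008 m and z of brush in the frame of brush_pocket below 0.003 m and angle between each of brush, lens_paddle's own z axis and vertical below 0.04 rad and horizontal distance between lens_paddle and lens_pocket below 0.008 m and horizontal distance between lens_center and lens_pocket_head below 0.008 m and z of lens_paddle in the frame of lens_pocket below 0.003 m and value of joint lever above 0.6 rad and contact force between the fingers and brush below 0.1 N and contact force between the fingers and lens_paddle below 0.1 N), for 0.2 s.
2. the lever is fully down (value of joint lever below 0.06 rad), for 0.2 s.
At the end, for the whole second after the job is handed in: Brush and paddle each in their own pocket: origin and head point within 8 mm of the pocket's two points, underside under 3 mm above its floor, within 0.04 rad of level, at rest; lever within 0.06 rad of fully down; jar, tub and flask within 30 mm of where they stood (horizontal distance between brush and brush_pocket below 0.008 m and horizontal distance between brush_head and brush_pocket_head below 0.008 m and z of brush in the frame of brush_pocket below 0.003 m and angle between each of brush, lens_paddle's own z axis and vertical below 0.04 rad and horizontal distance between lens_paddle and lens_pocket below 0.008 m and horizontal distance between lens_center and lens_pocket_head below 0.008 m and z of lens_paddle in the frame of lens_pocket below 0.003 m and value of joint lever below 0.06 rad and linear speed of each of brush, lens_paddle below 0.02 m/s and angular speed of each of brush, lens_paddle below 0.2 rad/s and distance of each of jar, tub, flask from where it was at the start of the episode below 0.03 m); the robot touches nothing.
It fails at once if the brush is dropped or flung (moves faster than 0.45 m/s while no finger touches it) (linear speed of brush above 0.45 m/s and contact force between the fingers and brush below 0.02 N).
It fails at once if the lens paddle is dropped or flung (moves faster than 0.45 m/s while no finger touches it) (linear speed of lens_paddle above 0.45 m/s and contact force between the fingers and lens_paddle below 0.02 N).
It fails at once if the jar is pushed more than 30 mm or tipped over (distance of jar from where it was at the start of the episode above 0.03 m or angle between jar's own z axis and vertical above 0.5 rad).
It fails at once if the tub is pushed more than 30 mm or tipped over (distance of tub from where it was at the start of the episode above 0.03 m or angle between tub's own z axis and vertical above 0.5 rad).
It fails at once if the flask is pushed more than 30 mm or tipped over (distance of flask from where it was at the start of the episode above 0.03 m or angle between flask's own z axis and vertical above 0.5 rad).
It also fails if it takes over 72 s, if anything falls off the work surface, if the arm or the gripper's body presses on something with over 40 N, if the wrist force passes 120 N, or if a joint passes its speed limit or range.

ROBOT

A 7-joint arm with a two-finger parallel gripper is mounted at the origin on the work surface. World frame = base frame: x ahead of the robot, y to its left, z up, the work surface at z = 0. Lengths are in m, angles in rad, forces in N, time in s.
With the tool pointing down it reaches from about 0.4 to 0.85 m from the base axis. Payload 10.4 kg.
Tool frame: the origin (TCP) lies at the very end of the fingers, on their centre line; the grasp point (between the pads) lies 19 mm behind it (manip.grip_point_offset is the distance from the TCP to the grasp point, in m); z points along the fingers, y is the line along which they close (so a half turn about z gives the same grasp; the last joint's range is limited). The gripper opens to 85 mm and grips with 20 to 120 N. Pads are 22 mm wide; open, the fingers measure 114 mm over their backs; the gripper's body (76 mm by 85 mm) begins 54 mm behind the grasp point. The pads swing forward as they close: fully open they stand 13 mm farther back than shut.
Start: joints at [-1.251, 0.332, -0.065, 1.46, 0.022, 1.35, -0.088], TCP at [0.21, 0.589, 0.231] pointing down, gripper open.
Joint ranges: [-2.6, 2.6], [-0.5, 2.12], [-1.47, 1.34], [0.16, 2.42], [-1.27, 4.41], [0.06, 2.06], [-2.6, 2.6]. Speed limits (rad/s): [2.22, 2.22, 2.79, 2.79, 3.14, 3.14, 3.14].

INTERFACE

Orientations are given as a unit quaternion [x, y, z, w].
In Python, from workcell import manip gives the robot as it stands. The module is installed in compiled form; this text tells all that it offers.
- The arm moves only by the tool step_arm, never from a script. Its argument "moves" is a list of rows, each a list of 7 numbers: the closure, from 0 (fully open) to 1 (shut), then the shift along the world's x, y, z in mm, then the turn, a rotation vector about the world's x, y, z in rad. In form: [[grip, tx, ty, tz, ax, ay, az], ...]. A call has 1 to 10 rows; each row is the pose to reach, as a shift and turn from the pose commanded when the call began; what a row does not reach only later rows make up. A row lasts 1/10 s, in which the tool goes at most 50 mm and 8.59 degrees, less where a joint would pass 70% of its speed; a pose out of reach is approached as far as the arm can. A call with a gripper value outside its range is refused whole. The fingers move at their own pace and stop on an object; "grip_force" is the grip in N (left out, the last holds). Time passes only in rows, so rows that repeat a pose let the fingers close. It gives the time, the measured TCP pose, the force, the opening and the grip force at its end, in the units of the state.
- manip.get_obs(): the state, without advancing time (a new reading comes with each control period).
- manip.camera(name): name is "side" or "top"; returns a dict with "image" (480x640x3 uint8, blue, green, red), "K" (3x3 intrinsics, pixels), "rvec" (rotation vector, rad) and "tvec" (3), from world to camera coordinates, as OpenCV has them. Camera axes: x right, y down, z forward; pixel columns grow to the right and rows downward; lengths in m; the calibration is good to about 2 mm. A picture is of the moment at which its call begins. There is no depth.
- manip.hand_in(): hands the job in; it is judged then, once.
The state is a dict: "clock": time; "joint_pos": joint angles; "joint_velocities": joint speeds; "tau": joint torques, N m; "position": TCP position; "ee_rot": TCP orientation; "ft_force": force on the tool from outside, world axes, zero at the start; "torque": the same for the moment, N m; "grip_width": opening from 0.0 (shut) to 1.0 (fully open); "grasp_force": force on a finger pad.
Only numpy, scipy, OpenCV 4.12 (cv2) and the standard library are available. Lean on these libraries where they do the work, as an engineer would, in place of code of your own. Each camera call takes 0.05 s, during which the arm holds its last target. There are 200 camera calls.

## Working session

There is one attempt and no reset: what is moved stays moved. The work goes in short steps, Python scripts to look and compute and a tool call to move; the robot and the scene stay as the last step left them, time stands still between calls to the robot, and variables do not carry over. Pictures are saved under pics/ and viewed, at most 10 in all, crops included, and the job is handed in when it is done.

Besides the shell and the picture viewer there is one more tool, called after ">>>" in YAML: its name, and indented under it one key for each argument. step_arm: Moves the arm, as the interface text tells. Its arguments: {"type":"object","properties":{"moves":{"type":"array","items":{"type":"array","items":{"type":"number"}}},"grip_force":{"type":"number"}},"required":["moves"]}

```bash
mkdir -p pics
cat > h.py <<'E'
import numpy as np, cv2
from workcell import manip
def cam(n):
    c=manip.camera(n); c['R']=cv2.Rodrigues(np.array(c['rvec'],float))[0]; c['t']=np.array(c['tvec'],float).ravel(); c['K']=np.array(c['K'],float); return c
def ray(c,uv):
    d=c['R'].T@np.linalg.inv(c['K'])@np.array([uv[0],uv[1],1.]); return -c['R'].T@c['t'],d/np.linalg.norm(d)
def onz(c,uv,z):
    o,d=ray(c,uv); return o+d*(z-o[2])/d[2]
def tri(c1,u1,c2,u2):
    a,d=ray(c1,u1);b,e=ray(c2,u2)
    s=np.linalg.lstsq(np.stack([d,-e],1),b-a,rcond=None)[0]; p,q=a+s[0]*d,b+s[1]*e
    return (p+q)/2,np.linalg.norm(p-q)
def proj(c,P):
    return cv2.projectPoints(np.array(P,float).reshape(-1,3),np.array(c['rvec'],float),c['t'],c['K'],None)[0].reshape(-1,2)
E
python3 - <<'E'
from h import *
for n in('top','side'):
    c=cam(n); cv2.imwrite(f'pics/{n}0.png',c['image']); print(n,c['K'].tolist(),-c['R'].T@c['t'],c['R'].tolist())
print(manip.get_obs(),manip.grip_point_offset)
E
```

```text
top [[525.7655880295755, 0.0, 313.670403101491], [0.0, 525.7655880295755, 236.07300713643698], [0.0, 0.0, 1.0]] [0.35026618 0.03994468 0.94071301] [[-0.07224416850563042, -0.9973830545419188, 0.0027968964160256654], [-0.9763614866836391, 0.07014818816950485, -0.20444431764529397], [0.20371310080071958, -0.017500691676836225, -0.9788741994520992]]
side [[462.74159043137786, 0.0, 320.8657677577939], [0.0, 462.74159043137786, 241.52538797229835], [0.0, 0.0, 1.0]] [ 0.16591419 -0.46287635  0.77749514] [[0.807672560015293, -0.5893963551277512, 0.016642486607020113], [-0.441246355865664, -0.6228973390918661, -0.6459880481770113], [0.39110956167500543, 0.5144033840425184, -0.7631660823516664]]
{'clock': 0.1, 'joint_pos': array([-1.25057893,  0.33283984, -0.06470881,  1.46084639,  0.02166538,
        1.34991314, -0.08850615]), 'joint_velocities': array([-1.50743577e-04, -1.56513872e-03,  4.95648647e-05, -3.34264464e-04,
       -1.76774407e-03,  6.18428535e-05, -1.09524296e-03]), 'tau': array([ 9.40034479e-04, -6.26754642e+01,  4.88762290e-02, -3.92425203e+01,
        1.62561284e-02,  7.05695697e-03,  4.58389977e-06]), 'position': array([0.20999466, 0.58830987, 0.2305813 ]), 'ee_rot': array([ 1.70553032e-01,  9.85348281e-01, -6.52833742e-04, -5.23927568e-05]), 'ft_force': array([-0.44888116, -0.37283313, -0.56014832]), 'torque': array([-0.01724118,  0.01342531,  0.0316478 ]), 'grasp_force': 0.0, 'grip_width': 0.9988376297047277} 0.0187
```

View pics/top0.png

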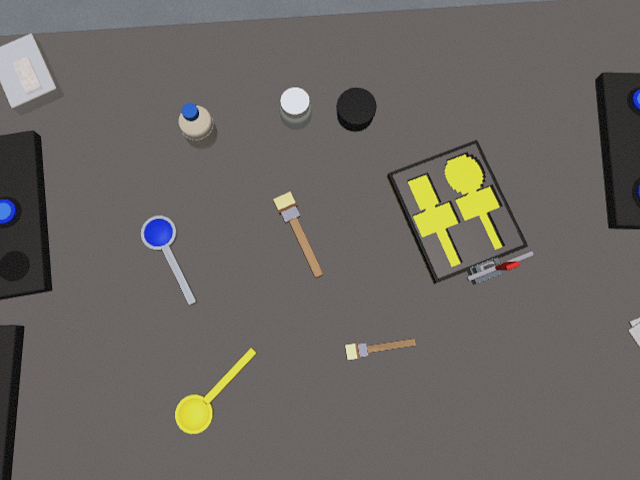

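View pics/side0.png

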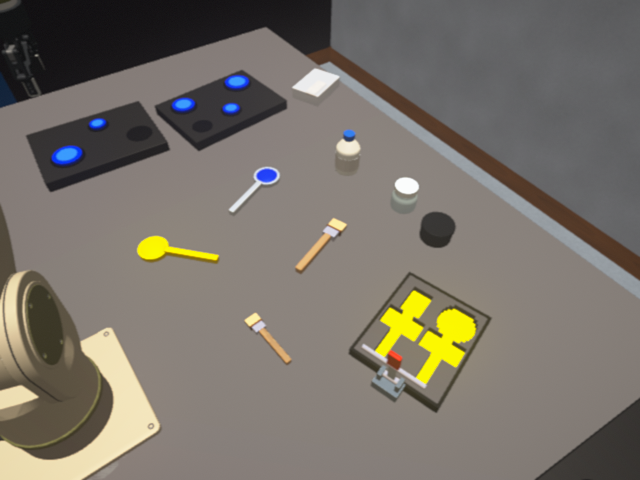

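The top view shows the large brush (bristles 285,200, handle end 320,275), the aluminium paddle (lens 158,232, handle end 192,302), the tray (457,212) with the lever up near (505,267), and the small brush and yellow paddle as decoys. The side view shows the same things: brush 322,245, paddle 256,190, tray 425,340.

Run:
```python
from h import *
t=cv2.imread('pics/top0.png');s=cv2.imread('pics/side0.png')
a=cv2.resize(t[130:295,375:545],None,fx=2.35,fy=2.35,interpolation=cv2.INTER_CUBIC)
b=cv2.resize(s[262:412,340:500],None,fx=2.5,fy=2.5,interpolation=cv2.INTER_CUBIC)
H=max(a.shape[0],b.shape[0]);P=lambda i:cv2.copyMakeBorder(i,0,H-i.shape[0],0,0,0)
cv2.imwrite('pics/crop0.png',np.hstack([P(a),P(b)]))
hs=cv2.cvtColor(t,cv2.COLOR_BGR2HSV)
for n,(u,v) in dict(hand=(305,240),fer=(290,213),bri=(284,201),pad=(180,278),cell=(143,232),lens=(158,232),bench=(250,300),foam=(440,190),rim=(392,185),yel=(440,215),red=(512,266)).items(): print(n,hs[v,u],t[v,u])
hs=cv2.cvtColor(s,cv2.COLOR_BGR2HSV)
for n,(u,v) in dict(hand=(315,251),bri=(337,225),fer=(330,233),pad=(243,199),lens=(266,176),bench=(250,280),foam=(430,320)).items(): print(n,hs[v,u],s[v,u])
```

```text
hand [ 15  98 179] [110 145 179]
fer [118  23 179] [179 164 163]
bri [ 28  63 217] [163 214 217]
pad [108  23 191] [191 181 174]
cell [112  55 193] [193 162 151]
lens [116 207 219] [219  65  41]
bench [ 11  19 106] [ 98 101 106]
foam [  4  16 112] [105 106 112]
rim [150  96  16] [16 10 16]
yel [ 30 169 220] [ 74 220 220]
red [  1 194 219] [ 52  56 219]
hand [ 18 122 232] [121 187 232]
bri [ 25  85 252] [168 238 252]
fer [126  16 227] [227 213 216]
pad [107  10 239] [239 234 230]
lens [116 218 249] [249  67  36]
bench [ 14  27 141] [126 133 141]
foam [ 21  50 133] [107 125 133]
```

View pics/crop0.png

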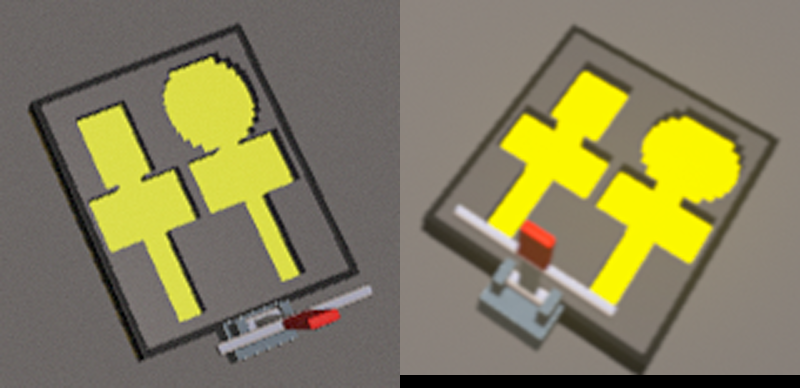

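The crop shows the tray clearly in both views, brush pocket left and lens pocket right. The inner rim corners are at about (393,175), (475,144), (524,244), (438,278) in the top image. The lever leans up near the hinge.

```bash
cat > m.py <<'E'
from h import *
from scipy.ndimage import map_coordinates as mc
from scipy.optimize import least_squares
C={n:cam(n) for n in('top','side')}
app={'top':np.array([(43,107),(235,34),(350,268),(148,348)])/2.35+(375,130),'side':np.array([(175,36),(370,143),(241,365),(32,220)])/2.5+(340,262)}
cor={}
for n,c in C.items():
    g=cv2.cvtColor(c['image'],cv2.COLOR_BGR2GRAY).astype(float); Q=app[n]; ctr=Q.mean(0); L=[]
    for i in range(4):
        a,b=Q[i],Q[(i+1)%4]; d=(b-a)/np.linalg.norm(b-a); nn=np.array([d[1],-d[0]]); nn*=np.sign(nn@(a-ctr)); pts=[]
        for f in np.linspace(.08,.92,60):
            if i==2 and n=='top' and f<.6: continue
            if i==2 and n=='side' and .1<f<.9: continue
            s=np.arange(-4,4,.1); p=a+f*(b-a)+s[:,None]*nn
            v=mc(g,[p[:,1],p[:,0]],order=1); gr=np.gradient(v); k=gr.argmin(); 
            if 3<k<76: pts.append(p[k])
        pts=np.array(pts,np.float32); L.append(cv2.fitLine(pts,cv2.DIST_HUBER,0,.01,.01).ravel())
    cs=[]
    for i in range(4):
        l,m=L[i-1],L[i]; s=np.linalg.solve(np.stack([l[:2],-m[:2]],1),m[2:]-l[2:]); cs.append(l[2:]+s[0]*l[:2])
    cor[n]=np.array(cs)
X=[]
for i in range(4):
    p,e=tri(C['top'],cor['top'][i],C['side'],cor['side'][i]); X.append(p); print('corner',p.round(4),'gap',round(e,4),onz(C['top'],cor['top'][i],.0205)[:2].round(4),onz(C['side'],cor['side'][i],.0205)[:2].round(4))
mod=np.array([(105,84),(105,-84),(-100,-84),(-100,84)])/1e3
for n in C:
    W=np.array([onz(C[n],u,.0205)[:2] for u in cor[n]])
    r=least_squares(lambda q:(mod@np.array([[np.cos(q[2]),np.sin(q[2])],[-np.sin(q[2]),np.cos(q[2])]])+q[:2]-W).ravel(),[.4,-.2,0]); print('tray',n,r.x.round(4),(r.fun*1e3).round(1))
def blob(c,m,near):
    k,l,st,ce=cv2.connectedComponentsWithStats(m.astype(np.uint8)); i=1+np.argmin(np.linalg.norm(ce[1:]-near,axis=1)); 
    return ce[i],np.argwhere(l==i)[:,::-1].astype(np.float32)
near={'top':dict(h=(305,243),b=(285,200),l=(158,232),p=(178,275),y1=(430,210),y2=(470,200),red=(512,266)),'side':dict(h=(315,251),b=(338,225),l=(266,176),p=(247,195),y1=(405,320),y2=(445,345),red=(393,358))}
res={}
for n,c in C.items():
    h=cv2.cvtColor(c['image'],cv2.COLOR_BGR2HSV).astype(int); H,S,V=h[...,0],h[...,1],h[...,2]
    M=dict(h=(H>8)&(H<22)&(S>75)&(V>90),b=(H>=22)&(H<35)&(S>40)&(S<125)&(V>150),l=(H>110)&(H<125)&(S>150),p=(S<60)&(V>(150 if n=='top' else 185)),red=((H<6)|(H>174))&(S>150))
    for k,m in M.items():
        ce,px=blob(c,m,near[n][k]); res[n,k]=(ce,px); print(n,k,ce.round(1),len(px))
for k,z in dict(h=.018,b=.014,l=.015,red=.1).items():
    p,e=tri(C['top'],res['top',k][0],C['side'],res['side',k][0]); print(k,'tri',p.round(4),'gap',round(e,4),'onz',onz(C['top'],res['top',k][0],z)[:2].round(4),onz(C['side'],res['side',k][0],z)[:2].round(4))
def ends(px):
    vx,vy,x0,y0=cv2.fitLine(px,cv2.DIST_L2,0,.01,.01).ravel(); s=(px-(x0,y0))@np.array([vx,vy]); f=lambda q:(float(x0+q*vx),float(y0+q*vy)); return f(s.min()-.5),f(s.max()+.5)
for k,z in(('h',.018),('p',.016),('b',.014)):
    E={n:sorted(ends(res[n,k][1]),key=lambda q:q[1]) for n in C}
    for j in(0,1):
        p,e=tri(C['top'],E['top'][j],C['side'],E['side'][j]); print(k,'end',j,np.round(E['top'][j],1),p.round(4),round(e,4),*[onz(C[n],E[n][j],z)[:2].round(4) for n in C])
E
python3 m.py
```

```text
corner [ 0.6478 -0.1279  0.0221] gap 0.0015 [ 0.6476 -0.1278] [ 0.6496 -0.1274]
corner [ 0.697  -0.288   0.0214] gap 0.0026 [ 0.6961 -0.2876] [ 0.6991 -0.2883]
corner [ 0.5026 -0.3436  0.0439] gap 0.0164 [ 0.4991 -0.3487] [ 0.5218 -0.3431]
corner [ 0.4511 -0.189   0.0207] gap 0.0009 [ 0.4507 -0.1888] [ 0.4516 -0.1891]
tray top [ 0.571  -0.239   0.2983] [-0.9 -0.  -0.1 -0.8  1.   0.   0.   0.8]
tray side [ 0.5781 -0.2377  0.3265] [  1.    2.9   5.5   4.6 -11.4  -6.3   4.9  -1.2]
top h [305.8 247.3] 564
top b [283.9 200.3] 233
top l [157.8 232.1] 603
top p [170.8 259.5] 751
top red [507.3 265.5] 136
side h [312.3 252.8] 434
side b [337.2 223.9] 107
side l [266.4 175. ] 196
side p [252.2 189.2] 299
side red [395.1 355.2] 67
h tri [0.5246 0.0388 0.0117] gap 0.0012 onz [0.5228 0.039 ] [0.5222 0.0344]
b tri [0.6151 0.0721 0.0148] gap 0.0036 onz [0.6136 0.0728] [0.6174 0.0722]
l tri [0.5722 0.3023 0.0141] gap 0.0037 onz [0.5702 0.3027] [0.5735 0.3009]
red tri [ 0.4534 -0.2739  0.1298] gap 0.0061 onz [ 0.4543 -0.2838] [ 0.4698 -0.2663]
h end 0 [292.3 218.3] [0.5805 0.0588 0.0162] 0.0047 [0.5778 0.0596] [0.5818 0.0569]
h end 1 [319.3 276.4] [0.4703 0.0186 0.0106] 0.0005 [0.4692 0.0188] [0.4676 0.0139]
p end 0 [150.  216.9] [0.6048 0.3162 0.0106] 0.0088 [0.5992 0.3162] [0.606  0.3096]
p end 1 [192.3 303.4] [0.4385 0.2423 0.0211] 0.0021 [0.438  0.2438] [0.4413 0.2467]
b end 0 [293.1 196.5] [0.597  0.059  0.0534] 0.0229 [0.6196 0.0556] [0.608  0.0897]
b end 1 [274.7 204.1] [ 0.6323  0.0849 -0.022 ] 0.0315 [0.6077 0.0899] [0.6263 0.0557]
```

>>> step_arm:
  moves:
    - [0,307,-311,-80,0,0,0.76]
    - [0,307,-311,-80,0,0,0.76]
    - [0,307,-311,-80,0,0,0.76]
    - [0,307,-311,-80,0,0,0.76]
    - [0,307,-311,-80,0,0,0.76]
    - [0,307,-311,-80,0,0,0.76]
    - [0,307,-311,-80,0,0,0.76]
    - [0,307,-311,-80,0,0,0.76]
    - [0,307,-311,-80,0,0,0.76]
    - [0,307,-311,-80,0,0,0.76]
  grip_force: 30

```text
clock: 1.2
position: [0.521, 0.2706, 0.1501]
ee_rot: [-0.203, 0.979, -0.002, -0.0]
ft_force: [0.4, -0.8, 0.8]
grip_width: 1.001
grasp_force: 0.0
```

Run:
```python
from h import *
o=manip.get_obs(); print(o['position'],o['ee_rot'])
t=cv2.imread('pics/top0.png')
hs=cv2.cvtColor(t,cv2.COLOR_BGR2HSV).astype(int)
c=cam('top')
m=((hs[...,1]<60)&(hs[...,2]>125)); m[:256]=0; m[:,:150]=0; m[310:]=0; m[:,210:]=0
px=np.argwhere(m)[:,::-1].astype(np.float32)
# row-wise centre of handle
g=np.array([onz(c,p,.012)[:2] for p in px]); f=cv2.fitLine(g.astype(np.float32),cv2.DIST_HUBER,0,.01,.001).ravel(); print(f,np.arctan(f[1]/f[0]),len(px))
```

```text
[0.52095231 0.27055261 0.15007382] [-2.02632689e-01  9.79253046e-01 -1.84876690e-03 -2.16197530e-04]
[0.9116522  0.41096255 0.48243308 0.26435044] 0.42350966 423
```

>>> step_arm:
  moves:
    - [0,0,0,-50,0,0,0]
    - [0,0,0,-50,0,0,0]
    - [0,0,0,-50,0,0,0]

```text
clock: 1.55
position: [0.5158, 0.2785, 0.1015]
ee_rot: [-0.208, 0.978, -0.0, -0.001]
ft_force: [0.7, 0.6, 0.2]
grip_width: 1.003
grasp_force: 0.0
```

Run:
```python
from h import *
c=cam('top'); s=cam('side'); a=c['image'][170:330,110:270]; b=s['image'][120:280,180:340]
cv2.imwrite('pics/a1.png',cv2.resize(np.hstack([a,b]),None,fx=2.5,fy=2.5,interpolation=cv2.INTER_CUBIC))
```

```text
(no output)
```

View pics/a1.png

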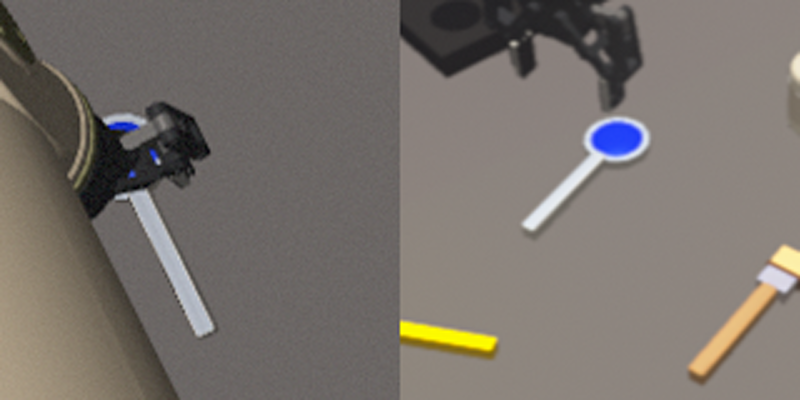

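The open gripper hangs over the paddle handle, lens cell ahead at crop (125,130) and handle end at (205,330). The position is right to descend.

>>> step_arm:
  moves:
    - [0,0,0,-40,0,0,0]
    - [0,0,0,-70,0,0,0]
    - [0,0,0,-85,0,0,0]
    - [0,0,0,-95,0,0,0]
    - [0,0,0,-95,0,0,0]
    - [0,0,0,-95,0,0,0]

```text
clock: 2.25
position: [0.5179, 0.2782, 0.0078]
ee_rot: [-0.207, 0.978, 0.0, 0.001]
ft_force: [-0.0, 0.5, 0.4]
grip_width: 1.001
grasp_force: 0.0
```

>>> step_arm:
  moves:
    - [1,0,0,0,0,0,0]
    - [1,0,0,0,0,0,0]
    - [1,0,0,0,0,0,0]
    - [1,0,0,0,0,0,0]
    - [1,0,0,0,0,0,0]
    - [1,0,0,0,0,0,0]
    - [1,0,0,0,0,0,0]
    - [1,0,0,0,0,0,0]
  grip_force: 40

```text
clock: 3.05
position: [0.5173, 0.2778, 0.0066]
ee_rot: [-0.207, 0.978, 0.0, 0.0]
ft_force: [-0.6, -0.3, 5.7]
grip_width: 0.148
grasp_force: 40.0
```

>>> step_arm:
  moves:
    - [1,0,0,10,0,0,0]
    - [1,0,0,30,0,0,0]
    - [1,0,0,60,0,0,0]
    - [1,0,0,90,0,0,0]
    - [1,0,0,90,0,0,0]
    - [1,0,0,90,0,0,0]
  grip_force: 60

```text
clock: 3.65
position: [0.5172, 0.2777, 0.097]
ee_rot: [-0.207, 0.978, 0.0, 0.0]
ft_force: [-0.2, 0.7, -0.2]
grip_width: 0.136
grasp_force: 59.9
```

```bash
cat > g.py <<'E'
from h import *
def load(): 
    C={n:cam(n) for n in('top','side')}
    out={}
    for n,c in C.items():
        h=cv2.cvtColor(c['image'],cv2.COLOR_BGR2HSV).astype(int); out[n]=(c,h)
    return out
def show(name,n1,r1,n2,r2,o):
    f=lambda n,r:cv2.resize(o[n][0]['image'][r[1]:r[1]+r[2],r[0]:r[0]+r[2]],(400,400),interpolation=cv2.INTER_CUBIC)
    cv2.imwrite(name,np.hstack([f(n1,r1),f(n2,r2)]))
E
python3 - <<'E'
from g import *
o=load(); 
for n in o: cv2.imwrite(f'pics/{n}1.png',o[n][0]['image'])
show('pics/a2.png','top',(100,170,160),'side',(180,80,160),o)
x=manip.get_obs();print(x['position'],x['ee_rot'],x['grip_width'],x['ft_force'],x['torque'])
E
```

```text
[0.51635531 0.27727367 0.0953983 ] [-2.07150934e-01  9.78308586e-01 -2.84416746e-04 -8.49096778e-04] 0.14013258881717872 [ 0.13612301  0.27776329 -0.82562385] [0.00913431 0.02986585 0.004337  ]
```

View pics/a2.png

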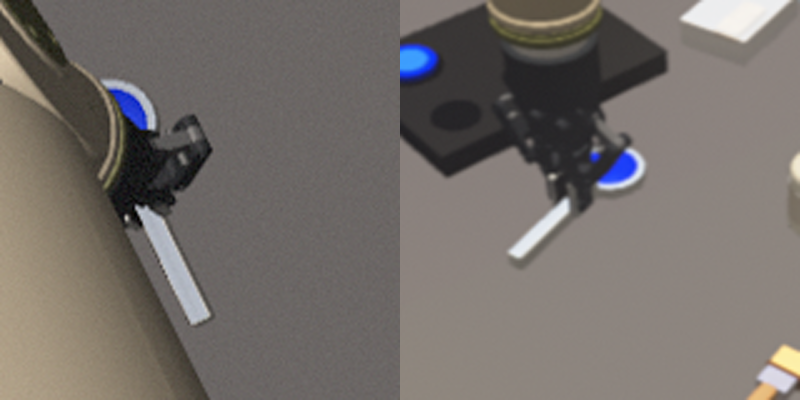

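The paddle is held. The top crop shows the handle end at (200,322) and the side crop shows it at (118,255). The lens is partly hidden by the gripper.

Run:
```python
from h import *
C={n:cam(n) for n in('top','side')}
L={}
for n,roi,vt in(('top',(155,250,190,305),140),('side',(222,155,262,188),185)):
    im=cv2.imread(f'pics/{n}1.png'); h=cv2.cvtColor(im,cv2.COLOR_BGR2HSV)
    m=np.zeros(h.shape[:2],bool); x0,y0,x1,y1=roi; m[y0:y1,x0:x1]=((h[...,1]<60)&(h[...,2]>vt))[y0:y1,x0:x1]
    k,l,st,ce=cv2.connectedComponentsWithStats(m.astype(np.uint8)); i=1+st[1:,4].argmax(); px=np.argwhere(l==i)[:,::-1].astype(np.float32)
    vx,vy,x,y=cv2.fitLine(px,cv2.DIST_L2,0,.01,.01).ravel(); s=(px-(x,y))@np.array([vx,vy]); e=s.max()+.5 if vy>0 else s.min()-.5
    sg=1 if vy>0 else -1
    L[n]=[(x+vx*q,y+vy*q) for q in (e,e-sg*12)]; print(n,len(px),L[n])
a,ea=tri(C['top'],L['top'][0],C['side'],L['side'][0]); print(a,ea)
# direction = intersection of view planes
N=[]
for n in C:
    d=[ray(C[n],u)[1] for u in L[n]]; N.append(np.cross(*d))
v=np.cross(*N); v/=np.linalg.norm(v); v*=np.sign(v[0]); print('axis',v,'yaw',np.arctan2(v[1],v[0]),'pitch',np.arcsin(v[2]))
print('origin est',a+85e-3*v)
```

```text
top 424 [(np.float32(180.34402), np.float32(298.39166)), (np.float32(174.99629), np.float32(287.64914))]
side 150 [(np.float32(224.47101), np.float32(182.21883)), (np.float32(233.15721), np.float32(173.93935))]
[0.43970591 0.24249068 0.10508739] 0.0020175183095559562
axis [ 0.90723705  0.42034845 -0.01510341] yaw 0.4338821580249902 pitch -0.01510398447786565
origin est [0.51682106 0.2782203  0.1038036 ]
```

>>> step_arm:
  moves:
    - [1,0,0,30,0,0,0]
    - [1,20,-40,50,0,0,-0.118]
    - [1,30,-85,50,0,0,-0.118]
    - [1,40,-130,50,0,0,-0.118]
    - [1,50,-175,50,0,0,-0.118]
    - [1,60,-220,50,0,0,-0.118]
    - [1,67,-265,50,0,0,-0.118]
    - [1,67,-310,50,0,0,-0.118]
    - [1,67,-355,50,0,0,-0.118]
    - [1,67,-400,50,0,0,-0.118]

```text
clock: 4.85
position: [0.5834, -0.1241, 0.1455]
ee_rot: [-0.149, 0.989, 0.0, -0.001]
ft_force: [1.0, 0.5, -0.9]
grip_width: 0.143
grasp_force: 59.9
```

>>> step_arm:
  moves:
    - [1,0,-45,0,0,0,0]
    - [1,0,-90,0,0,0,0]
    - [1,0,-130,0,0,0,0]
    - [1,0,-150,0,0,0,0]
    - [1,0,-157,0,0,0,0]
    - [1,0,-157,0,0,0,0]
    - [1,0,-157,0,0,0,0]
    - [1,0,-157,-20,0,0,0]
    - [1,0,-157,-40,0,0,0]
    - [1,0,-157,-40,0,0,0]

```text
clock: 5.85
position: [0.5832, -0.2763, 0.1036]
ee_rot: [-0.15, 0.989, 0.002, -0.002]
ft_force: [-0.8, 0.3, -1.8]
grip_width: 0.139
grasp_force: 59.9
```

>>> step_arm:
  moves:
    - [1,0,0,-30,0,0,0]
    - [1,0,0,-57,0,0,0]
    - [1,0,0,-57,0,0,0]
    - [1,0,0,-57,0,0,0]
    - [1,0,0,-57,0,0,0]

```text
clock: 6.35
position: [0.5854, -0.2795, 0.0516]
ee_rot: [-0.149, 0.989, -0.001, 0.001]
ft_force: [-0.4, -0.6, -0.7]
grip_width: 0.142
grasp_force: 59.9
```

Run:
```python
from g import *
o=load(); 
for n in o: cv2.imwrite(f'pics/{n}2.png',o[n][0]['image'])
show('pics/a3.png','top',(375,130,160),'side',(340,255,160),o)
x=manip.get_obs();print(x['position'],x['ee_rot'],x['grip_width'],x['ft_force'])
```

```text
[ 0.58508134 -0.27957271  0.05121597] [-1.49147336e-01  9.88814178e-01 -5.15169138e-04  1.15232318e-03] 0.14103079725861264 [ 0.3867944   0.29029557 -1.72629446]
```

View pics/a3.png

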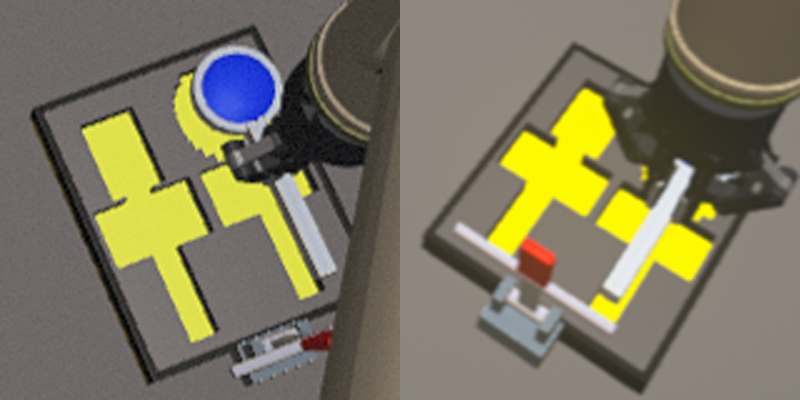

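The paddle hangs over the lens pocket, offset only by parallax: lens at top crop (238,88), handle end at (327,272). I'll check this numerically.

Run:
```python
from h import *
C={n:cam(n) for n in('top','side')}
im=cv2.imread('pics/top2.png'); h=cv2.cvtColor(im,cv2.COLOR_BGR2HSV)
m=((h[...,0]>110)&(h[...,0]<125)&(h[...,1]>150)); m[:, :420]=0; m[:,520:]=0;m[:130]=0;m[200:]=0
p=np.argwhere(m)[:,::-1]; 
(cx,cy),_,_=cv2.fitEllipse(cv2.convexHull(p.astype(np.float32))); print(p.mean(0),(cx,cy))
print('lens top',onz(C['top'],(cx,cy),.059))
pt=np.array((327,272))/2.5+(375,130); ps=np.array((209,293))/2.5+(340,255)
print('end tri',tri(C['top'],pt,C['side'],ps),onz(C['top'],pt,.061),onz(C['side'],ps,.061))
```

```text
[470.07467532 164.77272727] (470.0771484375, 164.75833129882812)
lens top [ 0.64220775 -0.26040834  0.059     ]
end tri (array([ 0.50587322, -0.30421217,  0.05841792]), np.float64(0.0007896043674758022)) [ 0.50506003 -0.30299323  0.061     ] [ 0.5050466  -0.30491849  0.061     ]
```

>>> step_arm:
  moves:
    - [1,-2,-1,-10,0,0,0]
    - [1,-2,-1,-18,0,0,0]
    - [1,-2,-1,-24,0,0,0]
    - [1,-2,-1,-29,0,0,0]
    - [1,-2,-1,-33,0,0,0]
    - [1,-2,-1,-35,0,0,0]
    - [1,-2,-1,-36,0,0,0]
    - [1,-2,-1,-36,0,0,0]
    - [1,-2,-1,-36,0,0,0]

```text
clock: 7.45
position: [0.5822, -0.2804, 0.0136]
ee_rot: [-0.149, 0.989, -0.0, 0.0]
ft_force: [-1.1, -0.6, -0.3]
grip_width: 0.144
grasp_force: 59.9
```

>>> step_arm:
  moves:
    - [1,0,0,-1,0,0,0]
    - [1,0,0,-2,0,0,0]
    - [1,0,0,-2,0,0,0]

```text
clock: 7.75
position: [0.5823, -0.2805, 0.0127]
ee_rot: [-0.149, 0.989, 0.0, 0.0]
ft_force: [-5.2, 2.3, 11.7]
grip_width: 0.141
grasp_force: 61.4
```

>>> step_arm:
  moves:
    - [0.8,0,0,0.5,0,0,0]
    - [0.65,0,0,0.5,0,0,0]
    - [0.65,0,0,1,0,0,0]
    - [0.65,0,0,1,0,0,0]
    - [0.65,0,0,1,0,0,0]
  grip_force: 20

```text
clock: 8.25
position: [0.5821, -0.2803, 0.0123]
ee_rot: [-0.149, 0.989, 0.0, -0.0]
ft_force: [0.3, -0.2, 0.4]
grip_width: 0.349
grasp_force: 0.0
```

>>> step_arm:
  moves:
    - [0.65,0,0,20,0,0,0]
    - [0.65,0,0,60,0,0,0]
    - [0.65,0,0,100,0,0,0]
    - [0.2,0,45,130,0,0,0]
    - [0,0,90,130,0,0,0]
    - [0,0,135,130,0,0,0]
    - [0,-10,180,130,0,0,0.03]
    - [0,-20,225,130,0,0,0.06]
    - [0,-30,270,130,0,0,0.06]
    - [0,-31,310,130,0,0,0.06]

```text
clock: 9.25
position: [0.5499, 0.0319, 0.1425]
ee_rot: [-0.179, 0.984, 0.0, -0.0]
ft_force: [1.2, -0.3, 0.1]
grip_width: 1.002
grasp_force: 0.0
```

Run:
```python
from g import *
o=load(); 
for n in o: cv2.imwrite(f'pics/{n}3.png',o[n][0]['image'])
show('pics/a4.png','top',(375,130,160),'side',(340,255,160),o)
x=manip.get_obs();print(x['position'],x['ee_rot'],x['grip_width'],x['ft_force'])
```

```text
[0.55049685 0.03669    0.14235304] [-1.82950024e-01  9.83121231e-01  1.37927946e-03  1.80344876e-04] 1.002032851559946 [ 0.39372533 -0.33614866  0.23722594]
```

View pics/a4.png

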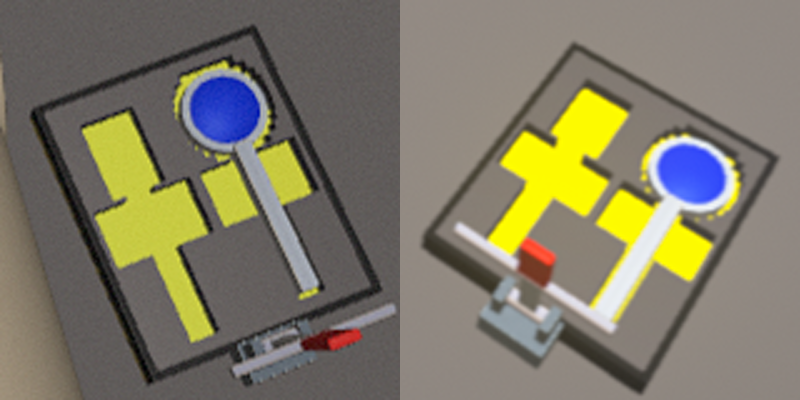

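The paddle is seated in the lens pocket: lens inside the round recess at top crop (225,108), handle in its groove down to (310,288). Next is the brush.

>>> step_arm:
  moves:
    - [0,1,18,0,0,0,0]
    - [0,1,18,-40,0,0,0]
    - [0,1,18,-80,0,0,0]
    - [0,1,18,-110,0,0,0]
    - [0,1,18,-128,0,0,0]
    - [0,1,18,-136,0,0,0]
    - [0,1,18,-136,0,0,0]
    - [0,1,18,-136,0,0,0]

```text
clock: 10.15
position: [0.5528, 0.0475, 0.0073]
ee_rot: [-0.179, 0.984, 0.0, 0.001]
ft_force: [0.6, 0.0, 1.4]
grip_width: 1.002
grasp_force: 0.0
```

>>> step_arm:
  moves:
    - [1,0,0,0,0,0,0]
    - [1,0,0,0,0,0,0]
    - [1,0,0,0,0,0,0]
    - [1,0,0,0,0,0,0]
    - [1,0,0,0,0,0,0]
    - [1,0,0,0,0,0,0]
    - [1,0,0,0,0,0,0]
    - [1,0,0,0,0,0,0]
  grip_force: 50

```text
clock: 10.95
position: [0.5524, 0.0477, 0.0067]
ee_rot: [-0.179, 0.984, 0.0, 0.0]
ft_force: [-0.8, -0.1, 5.3]
grip_width: 0.168
grasp_force: 50.1
```

>>> step_arm:
  moves:
    - [1,0,0,10,0,0,0]
    - [1,0,0,30,0,0,0]
    - [1,0,0,60,0,0,0]
    - [1,0,0,90,0,0,0]
    - [1,0,0,90,0,0,0]
    - [1,0,0,90,0,0,0]

```text
clock: 11.55
position: [0.5523, 0.0477, 0.0971]
ee_rot: [-0.179, 0.984, 0.0, 0.001]
ft_force: [0.5, 0.3, -1.3]
grip_width: 0.167
grasp_force: 49.4
```

>>> step_arm:
  moves:
    - [1,2,-40,0,0,0,-0.06]
    - [1,4,-85,0,0,0,-0.06]
    - [1,7,-130,0,0,0,-0.06]
    - [1,7,-175,0,0,0,-0.06]
    - [1,7,-215,0,0,0,-0.06]
    - [1,7,-240,-10,0,0,-0.06]
    - [1,7,-247,-30,0,0,-0.06]
    - [1,7,-247,-47,0,0,-0.06]
    - [1,7,-247,-47,0,0,-0.06]
    - [1,7,-247,-47,0,0,-0.06]

```text
clock: 12.55
position: [0.5585, -0.199, 0.0488]
ee_rot: [-0.149, 0.989, 0.0, -0.001]
ft_force: [0.4, 0.1, -0.2]
grip_width: 0.168
grasp_force: 49.4
```

>>> step_arm:
  moves:
    - [1,0,0,0,0,0,0]
    - [1,0,0,0,0,0,0]

```text
clock: 12.75
position: [0.5597, -0.1992, 0.0502]
ee_rot: [-0.149, 0.989, -0.0, 0.001]
ft_force: [0.5, 0.3, -1.5]
grip_width: 0.171
grasp_force: 49.4
```

Run:
```python
from g import *
o=load(); 
for n in o: cv2.imwrite(f'pics/{n}4.png',o[n][0]['image'])
show('pics/a5.png','top',(375,130,160),'side',(340,255,160),o)
x=manip.get_obs();print(x['position'],x['ee_rot'],x['grip_width'],x['ft_force'])
# paddle check from pics/top3, side3
for n in o:
    im=cv2.imread(f'pics/{n}3.png');h=cv2.cvtColor(im,cv2.COLOR_BGR2HSV)
    m=((h[...,0]>110)&(h[...,0]<125)&(h[...,1]>150)); m[:, :400]=0; m[:,520:]=0;m[:130]=0;m[350:]=0
    if n=='top': m[200:]=0
    u=np.argwhere(m)[:,::-1].mean(0); print(n,onz(o[n][0],u,.021))
# brush: bristle in top4 
h=o['top'][1]; H,S,V=h[...,0],h[...,1],h[...,2]
m=(H>=22)&(H<35)&(S>40)&(S<125)&(V>150); m[:130]=0;m[250:]=0;m[:,:390]=0;m[:,490:]=0
k,l,st,ce=cv2.connectedComponentsWithStats(m.astype(np.uint8)); i=1+st[1:,4].argmax();print('bristle',st[i],ce[i],onz(o['top'][0],ce[i],.057))
for n in o:
    h=o[n][1];H,S,V=h[...,0],h[...,1],h[...,2]
    m=(H>8)&(H<22)&(S>75)&(V>90); 
    m[:,:345]=0;m[:,520:]=0;m[:150]=0
    k,l,st,ce=cv2.connectedComponentsWithStats(m.astype(np.uint8))
    for i in np.argsort(-st[1:,4])[:3]+1: print(n,'handle',st[i],ce[i],onz(o[n][0],ce[i],.061))
```

```text
[ 0.55945828 -0.19918401  0.05000582] [-1.49214712e-01  9.88804704e-01 -7.61522764e-05  4.70724632e-04] 0.16881746760697516 [ 0.01383105  0.15234319 -0.03641512]
top [ 0.63888578 -0.26099593  0.021     ]
side [ 0.6411595  -0.26299759  0.021     ]
bristle [415 170  22  18 247] [425.17004049 178.42510121] [ 0.623411   -0.17889602  0.057     ]
top handle [367 339  49  14 357] [390.79831933 345.18767507] [ 0.342068   -0.08866971  0.061     ]
top handle [440 217  20  43 333] [450.86486486 235.20720721] [ 0.51802874 -0.21005415  0.061     ]
top handle [414 177  24  15  71] [426.11267606 185.18309859] [ 0.60979334 -0.178123    0.061     ]
side handle [377 298  35  51 503] [394.01789264 324.89264414] [ 0.52484575 -0.21039725  0.061     ]
side handle [479 150  40  32 210] [498.5952381  165.91904762] [ 1.01684189 -0.0340071   0.061     ]
side handle [388 349   4   4   4] [389.5 350.5] [ 0.48536989 -0.24286919  0.061     ]
```

View pics/a5.png

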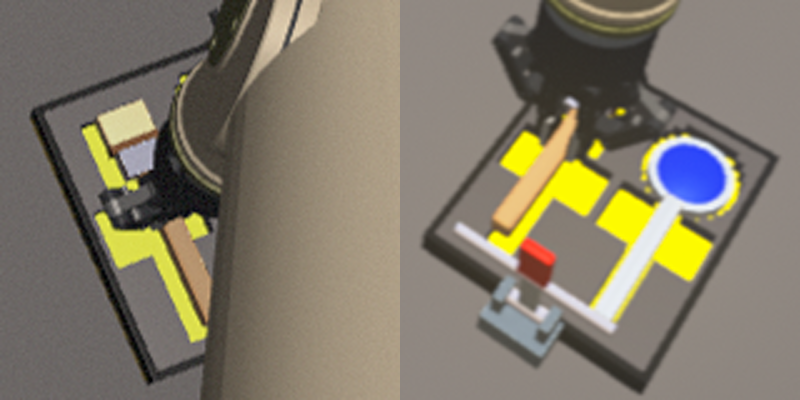

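The brush hangs over its pocket: bristles at top crop (127,120), handle running to (205,315) along the groove. The offset is under 3 mm. The paddle lens centre is about 2 mm from its target.

>>> step_arm:
  moves:
    - [1,-1,0,-10,0,0,0]
    - [1,-1,0,-18,0,0,0]
    - [1,-1,0,-24,0,0,0]
    - [1,-1,0,-29,0,0,0]
    - [1,-1,0,-33,0,0,0]
    - [1,-1,0,-36,0,0,0]
    - [1,-1,0,-37,0,0,0]
    - [1,-1,0,-37,0,0,0]
    - [1,-1,0,-38,0,0,0]
    - [1,-1,0,-38,0,0,0]

```text
clock: 13.85
position: [0.5581, -0.1994, 0.0127]
ee_rot: [-0.149, 0.989, 0.0, 0.0]
ft_force: [-7.8, 2.4, 15.3]
grip_width: 0.167
grasp_force: 51.4
```

>>> step_arm:
  moves:
    - [0.8,0,0,0.5,0,0,0]
    - [0.65,0,0,0.5,0,0,0]
    - [0.65,0,0,1,0,0,0]
    - [0.65,0,0,1,0,0,0]
    - [0.65,0,0,1,0,0,0]
  grip_force: 20

```text
clock: 14.35
position: [0.5581, -0.1993, 0.0122]
ee_rot: [-0.149, 0.989, 0.0, -0.0]
ft_force: [0.5, 0.6, 0.4]
grip_width: 0.349
grasp_force: 0.0
```

>>> step_arm:
  moves:
    - [0.65,0,0,20,0,0,0]
    - [0.65,0,0,60,0,0,0]
    - [0.65,0,0,100,0,0,0]
    - [0.65,0,0,150,0,0,0]
    - [1,-45,20,180,0,0,0]
    - [1,-90,40,180,0,0,0]
    - [1,-135,60,180,0,0,0]
    - [1,-150,80,180,0,0,0]
    - [1,-150,80,180,0,0,0]

```text
clock: 15.25
position: [0.4061, -0.1171, 0.1925]
ee_rot: [-0.15, 0.989, 0.001, 0.0]
ft_force: [0.7, 0.4, 0.5]
grip_width: 0.003
grasp_force: 0.0
```

Run:
```python
from g import *
o=load(); 
for n in o: cv2.imwrite(f'pics/{n}5.png',o[n][0]['image'])
show('pics/a6.png','top',(375,130,160),'side',(340,255,160),o)
x=manip.get_obs();print(x['position'],x['ee_rot'],x['grip_width'],x['joint_pos'])
u={}
for n in o:
    h=o[n][1];H,S,V=h[...,0],h[...,1],h[...,2]
    m=((H<6)|(H>174))&(S>150); p=np.argwhere(m)[:,::-1]; u[n]=p.mean(0); print(n,len(p),u[n],p.min(0),p.max(0))
print(tri(o['top'][0],u['top'],o['side'][0],u['side']))
# predicted tab centre pixels for lever angles
a=.299; R=lambda x,y,z:np.array([.5716+x*np.cos(a)-y*np.sin(a),-.239+x*np.sin(a)+y*np.cos(a),z])
for th in(1.2,1.4,1.57,1.7,1.9): print(th,*[proj(o[n][0],R(-.112+.087*np.cos(th),0,.031+.087*np.sin(th)))[0].round(1) for n in o])
```

```text
[ 0.40824595 -0.11921196  0.1927691 ] [-1.49434428e-01  9.88771373e-01  3.34731126e-05  7.23568498e-04] -0.005618912899230363 [-0.15353199 -0.10719936  0.31297203  2.02201638  0.03454534  1.22043802
  2.01672965]
top 2 [ 21.5 334. ] [ 21 327] [ 22 341]
side 144 [394.24305556 358.60416667] [388 350] [401 368]
(array([ 0.19614925, -0.32890262,  1.13286034]), np.float64(0.5395651853571573))
1.2 [493.4 240.5] [406.3 341.7]
1.4 [498.8 249.5] [401.4 348. ]
1.57 [503.1 257.9] [396.7 354.5]
1.7 [506.  264.5] [392.9 360. ]
1.9 [509.7 274.8] [386.9 369.4]
```

View pics/a6.png

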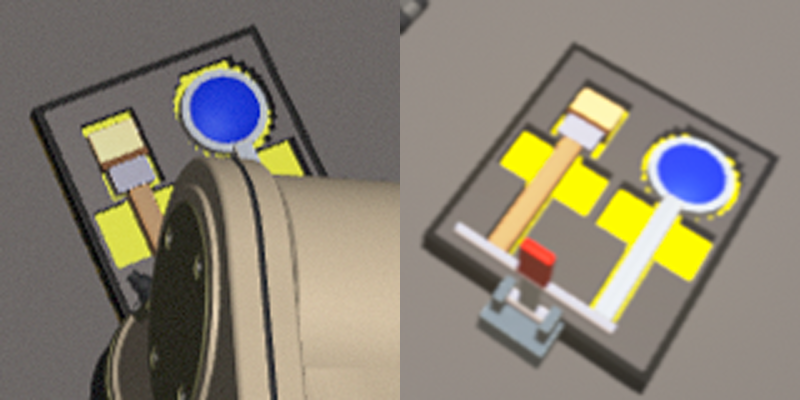

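Both items lie in their pockets: bristles at top crop (115,140), lens at (225,108). The lever is still up at about 1.68 rad. Next I position the closed fingers behind the tab.

>>> step_arm:
  moves:
    - [1,3,-45,0,0,0,0]
    - [1,6,-90,0,0,0,0]
    - [1,9,-135,0,0,0,0]
    - [1,11,-167,0,0,0,0]
    - [1,11,-167,0,0,0,0]
    - [1,11,-167,-40,0,0,0]
    - [1,11,-167,-70,0,0,0]
    - [1,11,-167,-87,0,0,0]
    - [1,11,-167,-87,0,0,0]
    - [1,11,-167,-87,0,0,0]

```text
clock: 16.35
position: [0.4194, -0.2868, 0.1057]
ee_rot: [-0.149, 0.989, -0.0, -0.0]
ft_force: [-0.5, -0.6, 1.0]
grip_width: -0.001
grasp_force: 0.0
```

>>> step_arm:
  moves:
    - [1,12,4,0,0,0,0]
    - [1,24,7,1,0,0,0]
    - [1,34,11,3,0,0,0]
    - [1,44,14,5,0,0,0]
    - [1,56,18,4,0,0,0]
    - [1,67,21,1,0,0,0]
    - [1,67,21,1,0,0,0]

```text
clock: 17.05
position: [0.4877, -0.2642, 0.1058]
ee_rot: [-0.15, 0.989, 0.0, -0.0]
ft_force: [-0.5, 0.0, 0.5]
grip_width: -0.002
grasp_force: 0.0
```

>>> step_arm:
  moves:
    - [1,11,3,-5,0,0,0]
    - [1,22,6,-11,0,0,0]
    - [1,32,10,-19,0,0,0]
    - [1,42,13,-28,0,0,0]
    - [1,48,15,-38,0,0,0]
    - [1,53,16,-48,0,0,0]
    - [1,57,17,-58,0,0,0]
    - [1,59,18,-66,0,0,0]
    - [1,59,18,-71,0,0,0]
    - [1,59,18,-71,0,0,0]

```text
clock: 18.05
position: [0.5452, -0.2473, 0.0354]
ee_rot: [-0.149, 0.989, 0.0, 0.0]
ft_force: [-0.4, -0.1, 0.5]
grip_width: -0.001
grasp_force: 0.0
```

>>> step_arm:
  moves:
    - [1,0,0,-1,0,0,0]
    - [1,0,0,-2,0,0,0]
    - [1,0,0,-2,0,0,0]

```text
clock: 18.35
position: [0.5453, -0.2476, 0.0348]
ee_rot: [-0.149, 0.989, 0.0, 0.001]
ft_force: [-5.6, 3.0, 15.1]
grip_width: -0.003
grasp_force: 7.4
```

Contact is at tab height, so the lever is down. I'll retreat and check.

>>> step_arm:
  moves:
    - [1,0,0,20,0,0,0]
    - [1,0,0,60,0,0,0]
    - [1,0,0,105,0,0,0]
    - [1,0,0,150,0,0,0]
    - [1,-20,45,165,0,0,0]
    - [1,-40,90,165,0,0,0]
    - [1,-60,135,165,0,0,0]
    - [1,-60,180,165,0,0,0]
    - [1,-60,225,165,0,0,0]
    - [1,-60,270,165,0,0,0]

```text
clock: 19.35
position: [0.4847, 0.0243, 0.1987]
ee_rot: [-0.149, 0.989, 0.0, 0.001]
ft_force: [1.6, -0.2, -0.1]
grip_width: -0.005
grasp_force: 0.0
```

>>> step_arm:
  moves:
    - [1,0,20,0,0,0,0]
    - [1,0,20,0,0,0,0]
    - [1,0,20,0,0,0,0]

```text
clock: 19.65
position: [0.485, 0.0423, 0.1983]
ee_rot: [-0.149, 0.989, -0.0, 0.0]
ft_force: [0.0, 0.1, 0.5]
grip_width: -0.002
grasp_force: 0.0
```

Run:
```python
from g import *
o=load(); 
show('pics/a7.png','top',(375,130,160),'side',(340,255,160),o)
u={}
for n in o:
    h=o[n][1];H,S,V=h[...,0],h[...,1],h[...,2]
    m=((H<6)|(H>174))&(S>150); k,l,st,ce=cv2.connectedComponentsWithStats(m.astype(np.uint8)); u[n]=ce[1+st[1:,4].argmax()]
print('tab',u,tri(o['top'][0],u['top'],o['side'][0],u['side']))
a=.299; R=lambda x,y,z:np.array([.5716+x*np.cos(a)-y*np.sin(a),-.239+x*np.sin(a)+y*np.cos(a),z])
for th in(0,.1,.2): print(th,*[proj(o[n][0],R(-.112+.087*np.cos(th),0,.035+.087*np.sin(th)))[0].round(1) for n in o])
h=o['top'][1];H,S,V=h[...,0],h[...,1],h[...,2]
for nm,m,z in(('bri',(H>=22)&(H<35)&(S>40)&(S<125)&(V>150),.02),('lens',(H>110)&(H<125)&(S>150),.021)):
    m=m.copy();m[:130]=0;m[200:]=0;m[:,:390]=0;m[:,520:]=0
    k,l,st,ce=cv2.connectedComponentsWithStats(m.astype(np.uint8)); c=ce[1+st[1:,4].argmax()]; print(nm,onz(o['top'][0],c,z))
```

```text
tab {'top': array([464.91216216, 221.09459459]), 'side': array([415.76824034, 340.45493562])} (array([ 0.54805622, -0.24666736,  0.03320352]), np.float64(0.002339826576990128))
0 [465.3 220.4] [415.1 340.1]
0.1 [466.8 219.5] [415.8 337.9]
0.2 [468.6 219. ] [416.3 336.1]
bri [ 0.62182911 -0.1788248   0.02      ]
lens [ 0.63886133 -0.26103339  0.021     ]
```

View pics/a7.png

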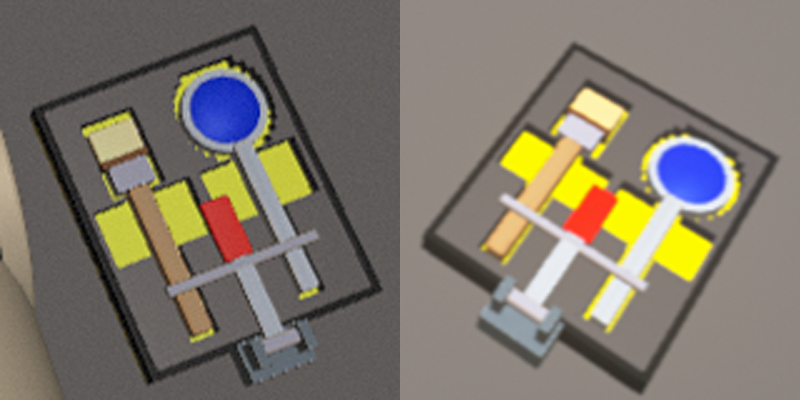

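The lever is fully down: its tab at top crop (227,228) matches the 0 rad prediction. The crossbar crosses both handles, and both items are seated.

```bash
python3 -c "
from workcell import manip
print(manip.hand_in())"
```

```text
the job is handed in; nothing more can be done
None
```

I handed the job in with the brush and lens paddle lying in their own pockets, head points within about 2 mm of target, the lever fully down over both handles, and the jar, tub and flask not touched; no verdict came back.

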